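# Open the touch-latch spice cupboard

## Robot

A 7-joint arm with a two-finger parallel gripper is mounted at the origin on a cart in front of the work surface, level with it; the furniture and walls round the work are solid. World frame = base frame: x ahead of the robot, y to its left, z up, the work surface at z = 0. Lengths are in m, angles in rad, forces in N, time in s.
With the tool pointing down it reaches from about 0.4 to 0.85 m from the base axis. Payload 10.4 kg.
Tool frame: the origin (TCP) lies at the centre of the arm's flange, where the gripper is bolted on; the fingertips stand 173 mm ahead of it and the grasp point (between the pads) lies 155 mm ahead of it; z points along the fingers, y is the line along which they close (so a half turn about z gives the same grasp; the last joint's range is limited). The gripper opens to 85 mm and grips with 20 to 120 N. Pads are 22 mm wide; open, the fingers measure 114 mm over their backs; the gripper's body (76 mm by 85 mm) begins 54 mm behind the grasp point. The pads swing forward as they close: fully open they stand 13 mm farther back than shut.
Start: joints at [-1.171, 0.332, -0.065, 1.46, 0.022, 1.35, -0.088], TCP at [0.256, 0.57, 0.405] pointing down, gripper open.
Joint ranges: [-2.6, 2.6], [-0.5, 2.12], [-1.47, 1.34], [0.16, 2.42], [-1.27, 4.41], [0.06, 2.06], [-2.6, 2.6]. Speed limits (rad/s): [2.22, 2.22, 2.79, 2.79, 3.14, 3.14, 3.14].

## Interface

Orientations are given as a unit quaternion [x, y, z, w].
In Python, from workcell import manip, viewer, finder gives the robot as it stands.
- The arm moves only by the tool arm_command, never from a script. Its argument "plan" is a list of rows, each an object with "dp": the shift along the tool's x, y, z in mm, a list of three; "spin": the turn about the tool's z in rad. A call has 1 to 5 rows; each row shifts and turns the commanded pose from where the row before left it, along the tool's axes as they then stand; what a row does not reach is not made up. A row lasts 1/10 s, in which the tool goes at most 50 mm and 8.59 degrees, less where a joint would pass 70% of its speed; a pose out of reach is approached as far as the arm can. A call is refused whole if a number of a shift passes 50 or a number of a turn 0.15, either way. A call with a gripper value outside its range is refused whole. "grip" is the closure, from -1 (fully open) to 1 (shut), set as the call begins (left out, the last holds). The fingers move at their own pace and stop on an object; "newtons" is the grip in N (left out, the last holds). Time passes only in rows, so rows that do not move let the fingers close. It gives the time, the measured TCP pose, the force, the opening and the grip force at its end, in the units of the state.
- manip.get_obs(): the state, without advancing time (a new reading comes with each control period).
- viewer.camera(name): name is "scene" or "top" or "wrist"; returns the picture (384x512x3 uint8, blue, green, red); there is no depth.
- viewer.camera_params(name): a dict with "vertical_fov" (degrees; the focal length in pixels is half the picture's height over the tangent of half this angle, whatever the lens; pixels are square), "cx", "cy" (the principal point, pixels), "R" (3x3) and "t" (3): a world point X has camera coordinates R X + t; the wrist camera has in their place "T_tool_cam" (4x4, takes a point from camera to tool coordinates, whose origin is the TCP and whose axes are the flange's). Camera axes: x right, y down, z forward; pixel columns grow to the right and rows downward; lengths in m; the calibration is good to about 2 mm. A picture is of the moment at which its call begins: read the wrist's pose just before it. camera_params takes no time and is no camera call.
- manip.hand_in(): hands the job in; it is judged then, once.
Trained networks look in the newest picture that a camera, given by its name, has taken for a name from the list of things; names that differ only in an ending like _2 or _b are one class to them, and where a whole thing is asked for, a point or a joint stands for the part that bears it (a point fixed in the world has none). Each returns a list of dicts, best first, with "score" (0 to 1); they miss things now and then, are a little off and sometimes report something else, mostly with a low value. They report only what shows in the picture. A call takes as long as a camera call. They do not tell look-alikes from the thing itself.
- finder.find_in(camera, thing): "position" ([x, y, z] in m, in world coordinates, good to about 4 mm: the middle of the surface that is visible of it).
The state is a dict: "clock": time; "joint_pos": joint angles; "joint_velocities": joint speeds; "tau": joint torques, N m; "position": TCP position; "ee_rot": TCP orientation; "ft_force": force on the tool from outside, world axes, zero at the start; "torque": the same for the moment, N m; "grip_width": opening from 0.0 (shut) to 1.0 (fully open); "grasp_force": force on a finger pad.
Only numpy, scipy, OpenCV 4.12 (cv2) and the standard library are available. Lean on these libraries where they do the work, as an engineer would, in place of code of your own. Each camera call takes 0.05 s, during which the arm holds its last target. There are 200 camera calls.

## Task

First slide the low tin that stands before the spice cupboard aside along the worktop, out of the swing of the cupboard's door, without picking it up or tipping it over. Then press the handleless door in at its right-hand edge, away from the hinges, and let go, so that the touch catch frees it and it springs ajar by itself. Then reach behind that edge with the fingertips and push the door wide open, square to the cupboard or further, without the door knocking the tin; leave the mug, the tall glass jar and the kitchen timer where they are.

Things in the scene. Friction and masses are not known exactly. Their poses are not given: they have to be found in the camera images.
- cupboard: Wooden spice cupboard on the worktop, 250 wide (y), 170 deep (x), 200 high, fixed. Origin: centre of its underside; front looks along own -x, own +y is the hinge side (left, seen from the robot). One handleless framed door covers the front: 248 wide, 18 thick, 10 to 200 above the worktop; closed, its back face is at own x = -91, its front face at -109. Roof flush with the door's top, bare
- cupboard_door (a joint): Door angle, rad: 0 latched, grows as the right-hand edge swings out, stop at 1.65. From 0 it yields 0.028 inwards (7 mm at the edge, against 3-4 N) to a firm stop. Press it right in to that stop (10-20 N there is fine) and let go: a sprung rod throws it out to 0.2-0.4 (over 45 mm open at the edge). Pushed shut again it springs ajar again. Once ajar it turns lightly (1 N) and stays where left
- door_hinge (a point): Point on the upright hinge axis, at the height of the door's top (200 above the worktop), in the plane of the closed door's back face, at the left edge. The door sweeps a quarter circle of 249 radius round this axis in front of the cupboard
- door_press (a point): Point to press, on the door's front face: 25 in from the free right-hand edge, 40 below the top edge, on the flat frame. Moves with the door; its -x axis points out of the front face, its +y axis from the free edge to the hinge
- door_edge (a point): Top corner of the door's free right-hand edge, on the back face, 200 above the worktop; moves with the door. Catch and spring rod sit behind the door 40 to 120 above the worktop, near this edge; above 130 the gap between door and carcass is clear
- tin_center (a point): Centre (half-way up) of a closed low food tin, 75 across and 58 high, about 0.3 to 0.5 kg, loose and upright on the worktop in front of the door; it is outside the door's swing when its centre is more than 290 from the hinge axis, or left of the hinge by 50 or more
- mug: Two-tone mug with handle, 80 across without the handle and 102 high, standing beside the cupboard on the left; not to be moved. Origin at the centre of its underside
- pickle_jar: Tall glass jar with a white lid, 83 across and 159 high, standing to the right of the cupboard; not to be moved. Origin at the centre of its underside
- timer: Round wind-up kitchen timer, 63 across and 63 high, standing on the right in front; not to be moved. Origin at the centre of its underside
There are look-alikes about, which are no part of the job. What is shaped like the part that bears tin_center but blue or turquoise is not meant.

How it is judged:
By the outcome, as a careful person would: the job done as asked, in the order asked, and still so for the second after the job is handed in, with the robot touching nothing.
It also fails if it takes over 64 s, if anything falls off the work surface, if the arm or the gripper's body presses on something with over 40 N, if the wrist force passes 120 N, or if a joint passes its speed limit or range.

## Working session

There is one attempt and no reset: what is moved stays moved. The work goes in short steps, Python scripts to look and compute and a tool call to move; the robot and the scene stay as the last step left them, time stands still between calls to the robot, and variables do not carry over. Pictures are saved under pics/ and viewed, at most 10 in all, crops included, and the job is handed in when it is done.

Besides the shell and the picture viewer there is one more tool, called after "Request:" as name(argument=value, ...), one argument or row to a line, values as JSON. arm_command: Moves the arm, as the interface text tells. Its arguments: {"type":"object","properties":{"plan":{"type":"array","items":{"type":"object","properties":{"dp":{"type":"array","items":{"type":"number"}},"spin":{"type":"number"}}}},"grip":{"type":"number"},"newtons":{"type":"number"}},"required":["plan"]}

```bash
mkdir -p pics
cat > h.py <<'E'
from workcell import manip, viewer, finder
import numpy as np, cv2
np.set_printoptions(precision=4,suppress=True)
E
python3 - <<'E'
from h import *
o=manip.get_obs(); print(o)
ims=[viewer.camera(n) for n in("scene","top")]
for n,i in zip(("scene","top"),ims): cv2.imwrite(f"pics/{n}0.png",i)
for n in("scene","top"):
  for t in("cupboard","door_hinge","door_press","door_edge","tin_center","mug","pickle_jar","timer"):
    try:
      for d in finder.find_in(n,t)[:3]: print(n,t,np.array(d["position"]),round(d["score"],2))
    except Exception as e: print(n,t,e)
print(manip.get_obs()["clock"]); print({n:viewer.camera_params(n) for n in("scene","top","wrist")})
E
```

```text
{'clock': 0.0, 'joint_pos': array([-1.1706,  0.3329, -0.0647,  1.461 ,  0.0216,  1.3499, -0.0885]), 'joint_velocities': array([ 0.0002, -0.0005,  0.0011, -0.0011,  0.0002, -0.0011,  0.0015]), 'tau': array([  0.0004, -62.5425,   0.0499, -39.1622,   0.0163,   0.0096,
         0.    ]), 'position': array([0.2564, 0.5698, 0.4039]), 'ee_rot': array([ 0.2099,  0.9777, -0.0007, -0.0001]), 'ft_force': array([ 0.1822,  0.2212, -0.3618]), 'torque': array([0.0421, 0.0478, 0.0295]), 'grasp_force': 0.0, 'grip_width': 1.002142872380993}
scene cupboard [ 0.6807 -0.0696  0.1632] 0.83
scene door_press [ 0.63   -0.0146  0.1208] 0.62
scene door_edge [ 0.6366 -0.0173  0.1169] 0.91
scene door_edge [ 0.6815 -0.0761  0.1623] 0.23
scene tin_center [ 0.5492 -0.2854  0.0567] 0.78
scene tin_center [ 0.4116 -0.1952  0.0551] 0.76
scene tin_center [ 0.3929 -0.0874  0.0559] 0.72
scene pickle_jar [ 0.7142 -0.3025  0.119 ] 0.59
scene pickle_jar [ 0.4585 -0.4165  0.0432] 0.41
scene timer [ 0.457  -0.4181  0.0423] 0.64
top cupboard [0.6541 0.0093 0.2042] 0.63
top door_hinge [0.6569 0.0037 0.2029] 0.86
top door_hinge [
[... 477 characters left out ...]
 'R': array([[ 0.8377, -0.5461,  0.0031],
       [-0.3129, -0.4847, -0.8168],
       [ 0.4476,  0.6833, -0.5769]]), 't': array([-0.525 ,  0.274 ,  0.9403])}, 'top': {'vertical_fov': 42.80183127333453, 'cx': 256.27808712983, 'cy': 180.90381718229472, 'R': array([[-0.0032, -0.9999,  0.0126],
       [-0.8062, -0.0048, -0.5916],
       [ 0.5916, -0.0121, -0.8061]]), 't': array([-0.0868,  0.546 ,  1.513 ])}, 'wrist': {'vertical_fov': 71.91220483541213, 'cx': 254.57350775686066, 'cy': 189.59074614003637, 'T_tool_cam': array([[-0.0006, -0.9599, -0.2802,  0.0705],
       [ 1.    , -0.0007,  0.0004,  0.0003],
       [-0.0006, -0.2802,  0.9599,  0.0306],
       [ 0.    ,  0.    ,  0.    ,  1.    ]])}}
```

Run:
```python
import cv2
for n in("scene","top"):
  cv2.imwrite(f"pics/{n}0b.png",cv2.resize(cv2.imread(f"pics/{n}0.png"),(800,600),interpolation=cv2.INTER_CUBIC))
```

```text
(no output)
```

View pics/scene0b.png

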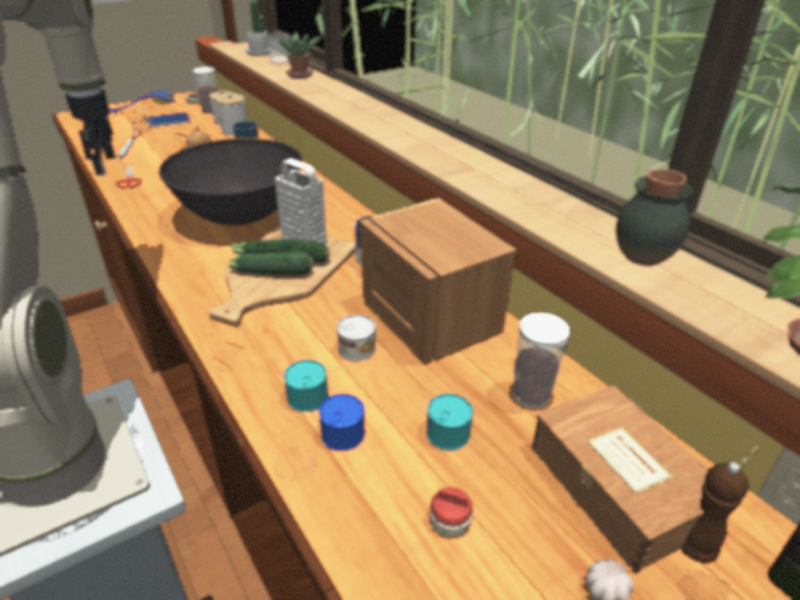

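View pics/top0b.png

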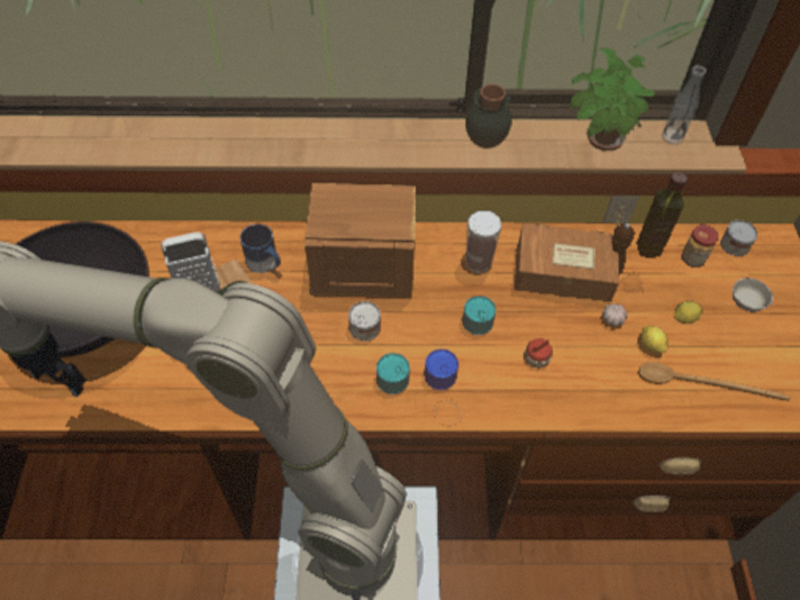

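The scene picture shows one silver tin at (357,337), in front of the cupboard door. The turquoise tins are at (306,385) and (450,420), and a blue one at (343,420). In the top picture the silver tin is at (364,320), the turquoise ones at (393,373) and (479,315), and the blue one at (441,369). The silver one fits the description, because blue and turquoise tins are excluded and it stands before the door. I'll confirm it in a crop, which will also give me the cupboard corners.

Run:
```python
import cv2
i=cv2.imread("pics/top0.png")[110:230,180:340]
cv2.imwrite("pics/crop1.png",cv2.resize(i,(800,600),interpolation=cv2.INTER_CUBIC))
```

```text
(no output)
```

View pics/crop1.png

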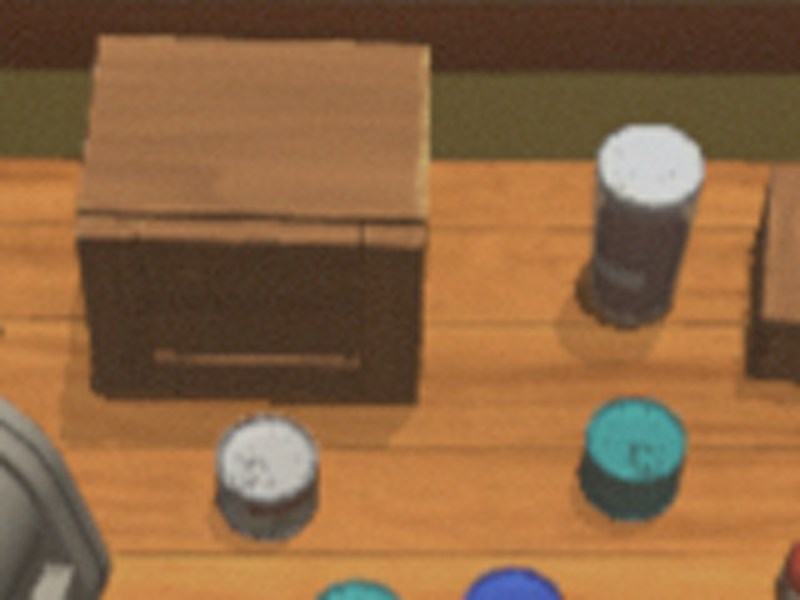

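The crop shows the silver tin's top centred at (268,460), with the door's top edge running from (78,238) to (426,246). The turquoise tin is at (636,438) and the jar lid at (650,165).

```bash
cat >> h.py <<'E'
from scipy.spatial.transform import Rotation as Ro
from scipy.optimize import least_squares
def ray(cam,px,z):
    p=viewer.camera_params(cam); f=192/np.tan(np.radians(p["vertical_fov"])/2)
    d=p["R"].T@np.array([(px[0]-p["cx"])/f,(px[1]-p["cy"])/f,1]); c=-p["R"].T@p["t"]
    return c+d*(z-c[2])/d[2]
E
python3 - <<'E'
from h import *
C=lambda u,v:((u+.5)/5-.5+180,(v+.5)/5-.5+110)
P={}
for n,u,v,z in[("tin",268,460,.058),("FL",78,238,.2),("FR",426,246,.2),("BL",100,36,.2),("BR",430,45,.2),("bFL",94,396,.01),("bFR",416,403,.01),("jar",650,165,.159),("teal",636,438,.058)]:
    P[n]=ray("top",C(u,v),z)[:2]; print(n,P[n])
s=lambda u,v:(u/1.5625,v/1.5625)
print("blue",ray("top",s(441,360),.058),"teal2",ray("top",s(393,363),.058),"mug",ray("top",s(258,232),.102))
for n,u,v,z in[("tin",357,326,.058),("FL",362,220,.2),("FR",435,262,.2),("BR",513,250,.2),("BL",438,203,.2)]:
    print("scene",n,ray("scene",s(u,v),z)[:2])
M={"FL":(-.109,.125),"FR":(-.109,-.123),"BL":(.085,.125),"BR":(.085,-.125),"bFL":(-.109,.125),"bFR":(-.109,-.123)}
def tr(q,m): c,s_=np.cos(q[2]),np.sin(q[2]); return np.array([q[0]+c*m[0]-s_*m[1],q[1]+s_*m[0]+c*m[1]])
r=least_squares(lambda q:np.concatenate([tr(q,M[k])-P[k] for k in M]),[.7,0,0]); q=r.x
print("cup",q,r.fun)
for n,m in[("hinge",(-.091,.124)),("edge",(-.091,-.124)),("press",(-.109,-.099))]: print(n,tr(q,m))
print("tin-hinge",np.linalg.norm(P["tin"]-tr(q,(-.091,.124))))
o=manip.get_obs(); print(Ro.from_quat(o["ee_rot"]).as_matrix())
E
```

```text
tin [ 0.5411 -0.0036]
FL [0.6332 0.1287]
FR [ 0.6277 -0.1163]
BL [0.8284 0.126 ]
BR [ 0.8213 -0.1219]
bFL [0.6316 0.1331]
bFR [ 0.6264 -0.1137]
jar [ 0.7393 -0.2859]
teal [ 0.562  -0.2737]
blue [ 0.4206 -0.1784  0.058 ] teal2 [ 0.4124 -0.0708  0.058 ] mug [0.7547 0.2608 0.102 ]
scene tin [ 0.5462 -0.0035]
scene FL [0.6405 0.1289]
scene FR [ 0.6689 -0.0779]
scene BR [ 0.8148 -0.1224]
scene BL [0.814  0.1073]
cup [ 0.7391  0.0042 -0.0245] [-0.0001  0.0031 -0.0006  0.0002 -0.0013  0.0011 -0.0003 -0.0009  0.0016
 -0.0012  0.0007 -0.0024]
hinge [0.6512 0.1304]
edge [ 0.6451 -0.1175]
press [ 0.6277 -0.0921]
tin-hinge 0.17344658917944078
[[-0.9119  0.4103  0.0001]
 [ 0.4103  0.9119  0.0002]
 [-0.      0.0002 -1.    ]]
```

```bash
cat >> h.py <<'E'
def go(*wps):
    "waypoints (x,y,z,yaw of tool y) -> rounded rows"
    o=manip.get_obs(); R=Ro.from_quat(o["ee_rot"]).as_matrix(); p=o["position"].copy(); a=np.arctan2(R[1,1],R[0,1])
    for w in wps:
        w=np.array(w,float); n=int(np.ceil(max(np.linalg.norm(w[:3]-p)/.0485,abs(w[3]-a)/.148))); d=(w[:3]-p)/n; da=(w[3]-a)/n
        for k in range(n):
            y=np.array([np.cos(a),np.sin(a),0]); x=np.array([-y[1],y[0],0])
            print([int(round(1e3*v)) for v in(d@x,d@y,-d[2])],round(-da,3)); a+=da
        p=w[:3]
    print(o["clock"],o["position"],R[:,1],o["ft_force"])
E
python3 - <<'E'
from h import *
go((.543,.085,.35,0))
s=lambda u,v:(u/1.5625,v/1.5625)
print([ray("scene",s(*p),.015)[:2] for p in((225,313),(305,300),(355,240))])
E
```

```text
[-38, -27, 5] 0.096
[-41, -23, 5] 0.096
[-43, -19, 5] 0.096
[-44, -15, 5] 0.096
[-46, -11, 5] 0.096
[-47, -6, 5] 0.096
[-47, -2, 5] 0.096
[-47, 3, 5] 0.096
[-46, 7, 5] 0.096
[-46, 11, 5] 0.096
[-44, 16, 5] 0.096
[-43, 20, 5] 0.096
0.9 [0.2565 0.57   0.4048] [0.4103 0.9119 0.0002] [-0.0302 -0.0933 -0.8227]
[array([0.3635, 0.2323]), array([0.5248, 0.1837]), array([0.7459, 0.3487])]
```

Request:
arm_command(
  plan=[
    {"dp": [-38,-27,5],"spin": 0.096},
    {"dp": [-41,-23,5],"spin": 0.096},
    {"dp": [-43,-19,5],"spin": 0.096},
    {"dp": [-44,-15,5],"spin": 0.096},
    {"dp": [-46,-11,5],"spin": 0.096},
  ],
  grip=0.0,
  newtons=60,
)

```text
clock: 1.4
position: [0.3765, 0.3665, 0.3797]
ee_rot: [0.438, 0.899, 0.0, -0.0]
ft_force: [0.4, 1.0, -0.0]
grip_width: 0.501
grasp_force: 0.0
```

Request:
arm_command(
  plan=[
    {"dp": [-47,-6,5],"spin": 0.096},
    {"dp": [-47,-2,5],"spin": 0.096},
    {"dp": [-47,3,5],"spin": 0.096},
    {"dp": [-46,7,5],"spin": 0.096},
    {"dp": [-46,11,5],"spin": 0.096},
  ],
)

```text
clock: 1.9
position: [0.4958, 0.1637, 0.3549]
ee_rot: [0.639, 0.769, 0.0, 0.0]
ft_force: [0.3, 1.0, -0.3]
grip_width: 0.505
grasp_force: 0.0
```

Request:
arm_command(
  plan=[
    {"dp": [-44,16,5],"spin": 0.096},
    {"dp": [-43,20,5],"spin": 0.096},
    {"dp": [0,0,0],"spin": 0},
    {"dp": [0,0,0],"spin": 0},
  ],
)

```text
clock: 2.3
position: [0.5433, 0.0832, 0.3445]
ee_rot: [0.709, 0.705, -0.0, -0.0]
ft_force: [-0.4, 0.6, 0.0]
grip_width: 0.498
grasp_force: 0.0
```

Run:
```python
from h import *
i=viewer.camera("wrist"); cv2.imwrite("pics/w1.png",i)
o=manip.get_obs(); print(o)
for t in("tin_center","door_press","door_edge"):
  for d in finder.find_in("wrist",t)[:3]: print(t,np.array(d["position"]),round(d["score"],2))
go((.543,.085,.187,0))
```

```text
{'clock': 2.35, 'joint_pos': array([-0.5998,  0.212 ,  0.413 ,  1.7635, -0.0918,  1.1852, -0.1638]), 'joint_velocities': array([-0.02  , -0.0088, -0.0207,  0.0039,  0.0018,  0.0006, -0.0022]), 'tau': array([  2.0193, -47.4106,   5.4924, -37.0792,   0.1996,  -0.0257,
         0.0058]), 'position': array([0.5429, 0.0846, 0.3446]), 'ee_rot': array([ 0.7083,  0.7059,  0.    , -0.0003]), 'ft_force': array([-0.4783,  0.2345, -0.1624]), 'torque': array([-0.0074, -0.0185,  0.0256]), 'grasp_force': 0.0, 'grip_width': 0.50109091393078}
tin_center [ 0.4145 -0.0367  0.0284] 0.88
tin_center [0.5467 0.0086 0.0568] 0.75
tin_center [ 0.3995 -0.1406  0.0388] 0.65
door_press [0.634  0.0946 0.1697] 0.73
door_edge [0.6354 0.0965 0.172 ] 0.94
[0, 0, 39] -0.0
[0, 0, 39] -0.0
[0, 0, 39] -0.0
[0, 0, 39] -0.0
2.5 [0.5426 0.0857 0.3448] [ 1.     -0.0012  0.    ] [-0.2875 -0.1385 -0.0931]
```

View pics/w1.png

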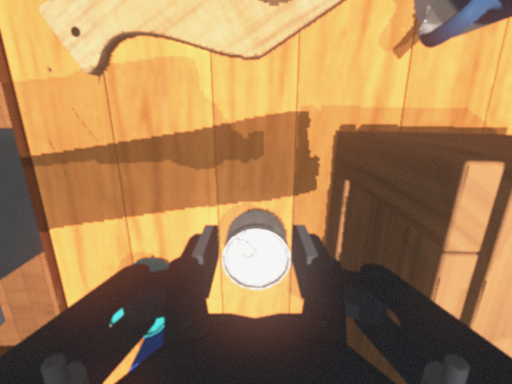

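The wrist picture shows the silver tin's lid centred at (257,257). It is midway between the fingers at (203,245) and (308,245), and its left side is clear. I'll check the lid's position before going down.

Run:
```python
from h import *
o=dict(position=np.array([.543,.0840,.3446]),ee_rot=np.array([.7083,.7059,0,0]))
R=Ro.from_quat(o["ee_rot"]).as_matrix(); p=viewer.camera_params("wrist"); T=p["T_tool_cam"]; f=192/np.tan(np.radians(p["vertical_fov"])/2)
def w(u,v,z):
    d=R@T[:3,:3]@np.array([(u-p["cx"])/f,(v-p["cy"])/f,1]); c=R@T[:3,3]+o["position"]; return c+d*(z-c[2])/d[2]
print(w(257,257,.058), w(257,215,.0), w(257,288,.058))
```

```text
[0.5461 0.0042 0.058 ] [0.5466 0.03   0.    ] [ 0.546  -0.0352  0.058 ]
```

Request:
arm_command(
  plan=[
    {"dp": [0,2,40],"spin": 0},
    {"dp": [0,1,40],"spin": 0},
    {"dp": [0,0,40],"spin": 0},
    {"dp": [0,0,38],"spin": 0},
    {"dp": [0,0,0],"spin": 0},
  ],
)

```text
clock: 3.0
position: [0.5436, 0.0851, 0.1825]
ee_rot: [0.708, 0.706, -0.003, -0.002]
ft_force: [0.2, -0.3, 0.3]
grip_width: 0.5
grasp_force: 0.0
```

Request:
arm_command(
  plan=[
    {"dp": [-12,0,0],"spin": 0},
    {"dp": [-12,0,0],"spin": 0},
    {"dp": [-10,0,0],"spin": 0},
    {"dp": [-8,0,0],"spin": 0},
    {"dp": [-8,0,0],"spin": 0},
  ],
)

```text
clock: 3.5
position: [0.5461, 0.0342, 0.1878]
ee_rot: [0.709, 0.706, 0.001, -0.0]
ft_force: [-0.5, 5.7, 3.8]
grip_width: 0.498
grasp_force: 2.6
```

Request:
arm_command(
  plan=[
    {"dp": [-10,0,0],"spin": 0},
    {"dp": [-10,0,0],"spin": 0},
    {"dp": [-10,0,0],"spin": 0},
    {"dp": [-10,0,0],"spin": 0},
    {"dp": [-10,0,0],"spin": 0},
  ],
)

```text
clock: 4.0
position: [0.5462, -0.0152, 0.1878]
ee_rot: [0.708, 0.706, 0.001, -0.0]
ft_force: [-0.2, 6.2, 4.0]
grip_width: 0.502
grasp_force: 3.1
```

Request:
arm_command(
  plan=[
    {"dp": [-10,0,0],"spin": 0},
    {"dp": [-10,0,0],"spin": 0},
    {"dp": [-10,0,0],"spin": 0},
    {"dp": [-10,0,0],"spin": 0},
    {"dp": [-10,0,0],"spin": 0},
  ],
)

```text
clock: 4.5
position: [0.5461, -0.0651, 0.1878]
ee_rot: [0.708, 0.706, 0.001, -0.0]
ft_force: [0.5, 7.6, 6.3]
grip_width: 0.497
grasp_force: 3.3
```

Request:
arm_command(
  plan=[
    {"dp": [-10,0,0],"spin": 0},
    {"dp": [-10,0,0],"spin": 0},
    {"dp": [-10,0,0],"spin": 0},
    {"dp": [-10,0,0],"spin": 0},
    {"dp": [-8,0,0],"spin": 0},
  ],
)

```text
clock: 5.0
position: [0.5459, -0.1134, 0.1877]
ee_rot: [0.708, 0.706, 0.001, 0.0]
ft_force: [-0.7, 6.3, 5.5]
grip_width: 0.498
grasp_force: 3.6
```

Run:
```python
from h import *
i=viewer.camera("top"); cv2.imwrite("pics/top2.png",cv2.resize(i[110:260,160:360],(800,600),interpolation=cv2.INTER_CUBIC))
for t in("tin_center",):
  for d in finder.find_in("top",t)[:4]: print(t,np.array(d["position"]),round(d["score"],2))
```

```text
tin_center [ 0.551  -0.2698  0.0533] 0.94
tin_center [ 0.3925 -0.071   0.056 ] 0.79
tin_center [ 0.4057 -0.18    0.0561] 0.67
tin_center [ 0.5232 -0.1562  0.0569] 0.54
```

View pics/top2.png

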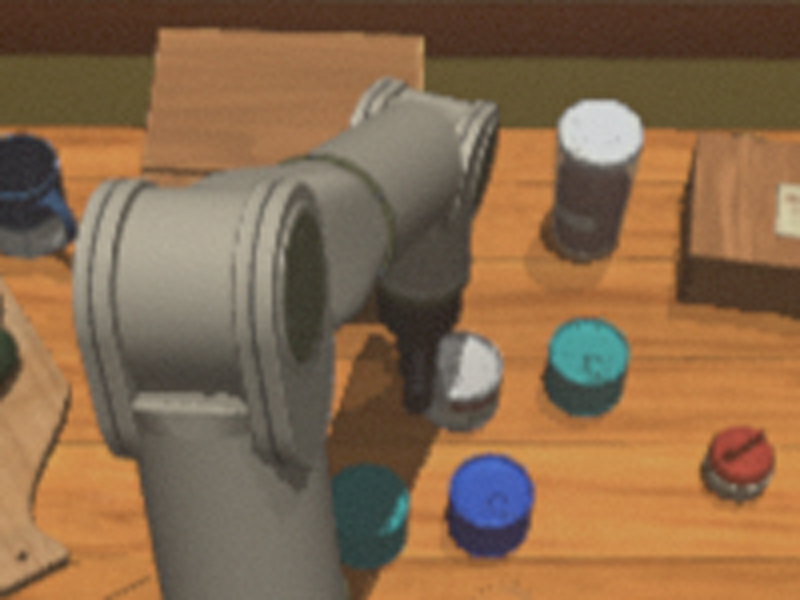

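The top picture shows the tin upright at about (465,368), touched by the fingers, with gaps to the turquoise tin (587,350) and the blue one (490,490). I'll nudge it a little more, back off, rise and turn for the press.

Request:
arm_command(
  plan=[
    {"dp": [-5,0,0],"spin": 0},
    {"dp": [-3,0,0],"spin": 0},
    {"dp": [0,0,0],"spin": 0},
    {"dp": [20,0,0],"spin": 0},
    {"dp": [30,0,0],"spin": 0},
  ],
)

```text
clock: 5.6
position: [0.545, -0.0734, 0.1867]
ee_rot: [0.71, 0.704, -0.001, 0.0]
ft_force: [0.0, -0.0, -1.0]
grip_width: 0.507
grasp_force: 0.0
```

Request:
arm_command(
  plan=[
    {"dp": [10,-8,-45],"spin": 0},
    {"dp": [0,-8,-45],"spin": 0},
    {"dp": [0,0,-45],"spin": -0.14},
    {"dp": [0,0,0],"spin": -0.14},
    {"dp": [0,0,0],"spin": -0.14},
  ],
  grip=1.0,
)

```text
clock: 6.1
position: [0.5295, -0.0622, 0.3232]
ee_rot: [0.543, 0.839, 0.001, 0.001]
ft_force: [-0.7, -0.4, -0.1]
grip_width: 0.001
grasp_force: 0.0
```

Run:
```python
from h import *
i=viewer.camera("top"); cv2.imwrite("pics/top3.png",i)
for t in("tin_center",):
  for d in finder.find_in("top",t)[:4]: print(t,np.array(d["position"]),round(d["score"],2))
go((.555,-.091,.323,1.546))
print(manip.get_obs()["joint_pos"])
```

```text
tin_center [ 0.5491 -0.2684  0.0558] 0.84
tin_center [ 0.4045 -0.1773  0.055 ] 0.75
tin_center [ 0.5288 -0.164   0.0561] 0.74
tin_center [ 0.394  -0.0774  0.0566] 0.66
[-5, 1, 0] -0.141
[-5, 1, 0] -0.141
[-5, 0, 0] -0.141
[-5, -1, 0] -0.141
[-5, -1, 0] -0.141
[-4, -2, 0] -0.141
[-4, -2, 0] -0.141
[-4, -3, 0] -0.141
6.2 [ 0.5292 -0.0621  0.3218] [0.9139 0.4059 0.0001] [0.3066 0.3741 0.4079]
[-0.3484  0.197   0.4258  1.832  -0.0893  1.1312  0.5261]
```

Request:
arm_command(
  plan=[
    {"dp": [-5,1,0],"spin": -0.141},
    {"dp": [-5,1,0],"spin": -0.141},
    {"dp": [-5,0,0],"spin": -0.141},
    {"dp": [-5,-1,0],"spin": -0.141},
    {"dp": [-5,-1,0],"spin": -0.141},
  ],
)

```text
clock: 6.7
position: [0.5456, -0.0817, 0.3211]
ee_rot: [0.223, 0.975, -0.0, -0.001]
ft_force: [0.1, 0.7, -0.3]
grip_width: -0.001
grasp_force: 0.0
```

Request:
arm_command(
  plan=[
    {"dp": [-4,-2,0],"spin": -0.141},
    {"dp": [-4,-2,0],"spin": -0.141},
    {"dp": [-4,-3,0],"spin": -0.141},
    {"dp": [0,0,0],"spin": 0},
    {"dp": [0,0,0],"spin": 0},
  ],
)

```text
clock: 7.2
position: [0.5549, -0.0916, 0.3213]
ee_rot: [0.017, 1.0, -0.0, -0.0]
ft_force: [-0.4, 0.1, -1.3]
grip_width: -0.003
grasp_force: 0.0
```

Run:
```python
from h import *
i=viewer.camera("wrist"); cv2.imwrite("pics/w2.png",i)
go((.61,-.091,.323,1.546))
for t in("door_press","door_edge"):
  for d in finder.find_in("wrist",t)[:3]: print(t,np.array(d["position"]),round(d["score"],2))
```

```text
[-28, 1, -1] -0.004
[-28, 1, -1] -0.004
7.25 [ 0.5549 -0.0914  0.3213] [ 0.0328  0.9995 -0.    ] [-0.5626  0.1601  0.0042]
door_press [0.6353 0.0659 0.0799] 0.89
door_edge [0.634  0.0617 0.0853] 0.74
```

View pics/w2.png

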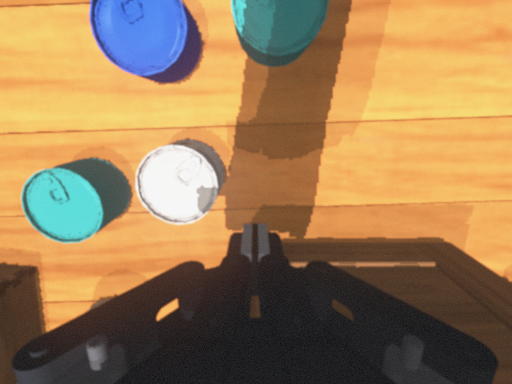

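The wrist picture shows the silver tin clear at (177,184) and the blue and turquoise tins unmoved. The closed fingertips at (256,235) point at the door's free-edge region. Next I approach and press.

Request:
arm_command(
  plan=[
    {"dp": [-25,0,0],"spin": 0},
    {"dp": [-20,0,0],"spin": 0},
    {"dp": [-8,0,0],"spin": 0},
    {"dp": [-4,0,0],"spin": 0},
    {"dp": [-4,0,0],"spin": 0},
  ],
)

```text
clock: 7.85
position: [0.6157, -0.0932, 0.3215]
ee_rot: [0.014, 1.0, 0.0, -0.0]
ft_force: [-2.6, -0.4, 0.9]
grip_width: -0.001
grasp_force: 0.0
```

Request:
arm_command(
  plan=[
    {"dp": [-3,0,0],"spin": 0},
    {"dp": [-3,0,0],"spin": 0},
  ],
)

```text
clock: 8.05
position: [0.6214, -0.0937, 0.3215]
ee_rot: [0.014, 1.0, -0.0, -0.001]
ft_force: [-12.1, -1.3, 3.1]
grip_width: -0.003
grasp_force: 0.0
```

Request:
arm_command(
  plan=[
    {"dp": [-1,0,0],"spin": 0},
    {"dp": [0,0,0],"spin": 0},
  ],
)

```text
clock: 8.25
position: [0.6218, -0.0937, 0.3214]
ee_rot: [0.014, 1.0, 0.0, -0.002]
ft_force: [-12.4, -0.7, 6.0]
grip_width: -0.002
grasp_force: 0.0
```

Request:
arm_command(
  plan=[
    {"dp": [-1,0,0],"spin": 0},
    {"dp": [0,0,0],"spin": 0},
  ],
)

```text
clock: 8.45
position: [0.6222, -0.0938, 0.3214]
ee_rot: [0.014, 1.0, 0.0, -0.003]
ft_force: [-18.8, -0.1, 7.8]
grip_width: -0.002
grasp_force: 0.0
```

Request:
arm_command(
  plan=[
    {"dp": [40,0,0],"spin": 0},
    {"dp": [45,0,0],"spin": 0},
    {"dp": [45,0,0],"spin": 0},
    {"dp": [0,0,0],"spin": 0},
    {"dp": [0,0,0],"spin": 0},
  ],
)

```text
clock: 8.95
position: [0.4938, -0.0898, 0.3225]
ee_rot: [0.013, 1.0, 0.0, 0.001]
ft_force: [-0.1, -0.4, 0.5]
grip_width: 0.0
grasp_force: 0.0
```

Run:
```python
from h import *
i=viewer.camera("scene"); 
for t in("door_edge","door_press"):
  for d in finder.find_in("scene",t)[:3]: print(t,np.array(d["position"]),round(d["score"],2))
i=i[100:250,190:390]
cv2.imwrite("pics/s3.png",cv2.resize(i,(800,600),interpolation=cv2.INTER_CUBIC))
print(manip.get_obs())
```

```text
door_edge [ 0.5535 -0.086   0.103 ] 0.87
door_press [ 0.5486 -0.081   0.1077] 0.96
door_press [ 0.7105 -0.0706  0.138 ] 0.16
{'clock': 9.1, 'joint_pos': array([-0.2077,  0.1257,  0.3187,  1.8999, -0.0436,  1.1211,  1.6719]), 'joint_velocities': array([ 0.002 ,  0.0108,  0.0001,  0.0003,  0.0014,  0.0039, -0.0014]), 'tau': array([  0.1041, -43.1303,   1.9281, -35.7909,   0.0186,   0.0175,
        -0.0018]), 'position': array([ 0.4952, -0.0897,  0.3222]), 'ee_rot': array([ 0.0133,  0.9999, -0.0001,  0.0008]), 'ft_force': array([0.4356, 0.3361, 0.1283]), 'torque': array([-0.0095,  0.0097, -0.0583]), 'grasp_force': 0.0, 'grip_width': -0.001014515382770351}
```

View pics/s3.png

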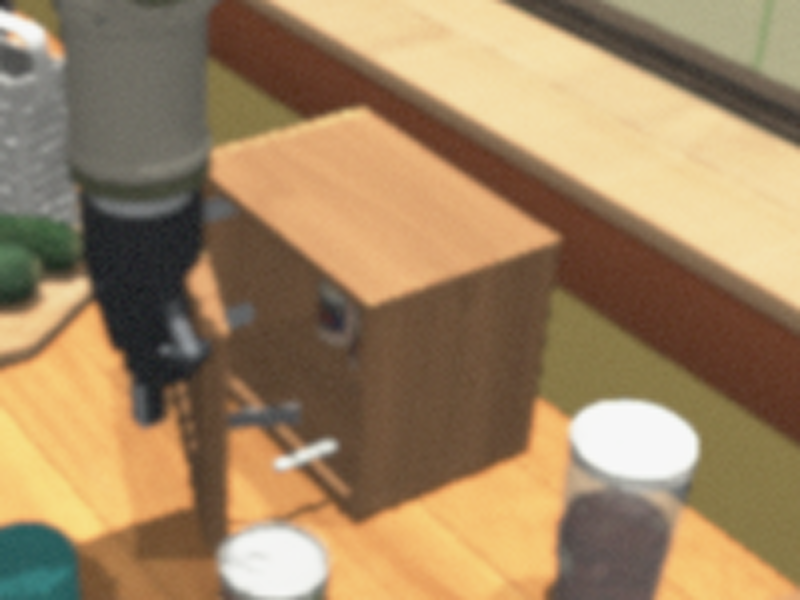

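The scene crop shows the door ajar: its free edge is near (215,430), with the spring rod and catch behind it. The gap is clear and the tin is untouched at (272,570).

Run:
```python
from h import *
p=viewer.camera_params("scene"); f=192/np.tan(np.radians(p["vertical_fov"])/2)
h=np.array([.6512,.1304])
for a in np.arange(.2,.5,.04):
    t=a+.0245; L=h+.248*np.array([-np.sin(t),-np.cos(t)])
    r=[]
    for z in(.01,.2):
        X=p["R"]@np.array([*L,z])+p["t"]; u=np.array([p["cx"]+f*X[0]/X[2],p["cy"]+f*X[1]/X[2]]); r.append((u-[190,100])*4)
    print(round(a,2),L,*r)
go((.495,-.165,.323,1.546))
go((.495,-.165,.323,1.546),(.61,-.165,.323,1.546),(.61,-.09,.323,1.546))
```

```text
0.2 [ 0.596  -0.1114] [289.0317 539.6641] [295.1079 324.8812]
0.24 [ 0.5864 -0.109 ] [276.3365 542.6207] [281.0549 327.5923]
0.28 [ 0.5768 -0.1062] [263.4073 545.2412] [266.7342 329.9951]
0.32 [ 0.5674 -0.103 ] [250.2741 547.517 ] [252.1803 332.0813]
0.36 [ 0.5582 -0.0995] [236.9678 549.4407] [237.4285 333.8438]
0.4 [ 0.5491 -0.0956] [223.5203 551.0059] [222.5155 335.2764]
0.44 [ 0.5401 -0.0913] [209.9643 552.2074] [207.4788 336.3741]
0.48 [ 0.5313 -0.0867] [196.3328 553.0412] [192.3563 337.1329]
[-1, -38, 0] -0.001
[-1, -38, 0] -0.001
9.1 [ 0.4952 -0.0897  0.3222] [ 0.0265  0.9996 -0.0001] [0.4356 0.3361 0.1283]
[-1, -38, 0] -0.001
[-1, -38, 0] -0.001
[-38, 1, 0] -0.0
[-38, 1, 0] -0.0
[-38, 1, 0] -0.0
[1, 37, 0] -0.0
[1, 37, 0] -0.0
9.1 [ 0.4952 -0.0897  0.3222] [ 0.0265  0.9996 -0.0001] [0.4356 0.3361 0.1283]
```

Request:
arm_command(
  plan=[
    {"dp": [0,-38,0],"spin": 0},
    {"dp": [0,-38,0],"spin": 0},
    {"dp": [-35,0,0],"spin": 0},
    {"dp": [-35,0,0],"spin": 0},
    {"dp": [-35,0,0],"spin": 0},
  ],
)

```text
clock: 9.6
position: [0.5993, -0.1688, 0.3214]
ee_rot: [0.013, 1.0, -0.0, 0.0]
ft_force: [1.0, 0.4, 0.1]
grip_width: 0.0
grasp_force: 0.0
```

Request:
arm_command(
  plan=[
    {"dp": [0,0,0],"spin": 0},
    {"dp": [0,30,0],"spin": 0},
    {"dp": [0,30,0],"spin": 0},
    {"dp": [0,20,0],"spin": 0},
    {"dp": [0,0,0],"spin": 0},
  ],
)

```text
clock: 10.1
position: [0.6001, -0.0848, 0.3213]
ee_rot: [0.011, 1.0, 0.001, -0.0]
ft_force: [0.9, 0.3, 0.3]
grip_width: 0.0
grasp_force: 0.0
```

Run:
```python
from h import *
h=np.array([.6512,.1304]); W=[]
for a in list(np.arange(.4,1.61,.11))+[1.63]:
    t=a+.0245; c=h+.2*np.array([-np.sin(t),-np.cos(t)])+.013*np.array([np.cos(t),-np.sin(t)]); W.append((*c,.323,1.546)); print(round(a,2),c)
go(*W)
```

```text
0.4 [ 0.5807 -0.0572]
0.51 [ 0.5605 -0.0483]
0.62 [ 0.5414 -0.0373]
0.73 [ 0.5237 -0.0242]
0.84 [ 0.5075 -0.0093]
0.95 [0.493  0.0073]
1.06 [0.4805 0.0254]
1.17 [0.47   0.0448]
1.28 [0.4617 0.0652]
1.39 [0.4557 0.0864]
1.5 [0.452  0.1082]
1.63 [0.4508 0.1342]
[20, 27, -2] 0.003
[20, 8, 0] -0.0
[19, 11, 0] -0.0
[18, 13, 0] -0.0
[17, 15, 0] -0.0
[15, 16, 0] -0.0
[13, 18, 0] -0.0
[11, 19, 0] -0.0
[9, 20, 0] -0.0
[7, 21, 0] -0.0
[4, 22, 0] -0.0
[2, 26, 0] -0.0
10.1 [ 0.6001 -0.0848  0.3213] [0.0217 0.9998 0.0014] [0.8716 0.2823 0.3365]
```

Request:
arm_command(
  plan=[
    {"dp": [20,27,0],"spin": 0},
    {"dp": [20,8,0],"spin": 0},
    {"dp": [19,11,0],"spin": 0},
    {"dp": [18,13,0],"spin": 0},
    {"dp": [17,15,0],"spin": 0},
  ],
)

```text
clock: 10.6
position: [0.507, -0.0129, 0.3218]
ee_rot: [0.014, 1.0, -0.0, 0.0]
ft_force: [1.7, 0.5, 0.4]
grip_width: -0.001
grasp_force: 0.0
```

Request:
arm_command(
  plan=[
    {"dp": [15,16,0],"spin": 0},
    {"dp": [13,18,0],"spin": 0},
    {"dp": [11,19,0],"spin": 0},
    {"dp": [9,20,0],"spin": 0},
    {"dp": [7,21,0],"spin": 0},
  ],
)

```text
clock: 11.1
position: [0.4549, 0.0831, 0.322]
ee_rot: [0.014, 1.0, -0.0, 0.0]
ft_force: [1.2, -0.2, 1.5]
grip_width: -0.001
grasp_force: 0.0
```

Request:
arm_command(
  plan=[
    {"dp": [4,18,0],"spin": 0},
    {"dp": [2,12,0],"spin": 0},
    {"dp": [0,8,0],"spin": 0},
    {"dp": [0,5,0],"spin": 0},
    {"dp": [0,0,0],"spin": 0},
  ],
)

```text
clock: 11.6
position: [0.4504, 0.122, 0.3216]
ee_rot: [0.016, 1.0, -0.003, -0.001]
ft_force: [-8.1, -21.7, 9.9]
grip_width: -0.002
grasp_force: 0.0
```

Run:
```python
from h import *
i=viewer.camera("scene")[90:270,150:390]
cv2.imwrite("pics/s4.png",cv2.resize(i,(800,600),interpolation=cv2.INTER_CUBIC))
```

```text
(no output)
```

View pics/s4.png

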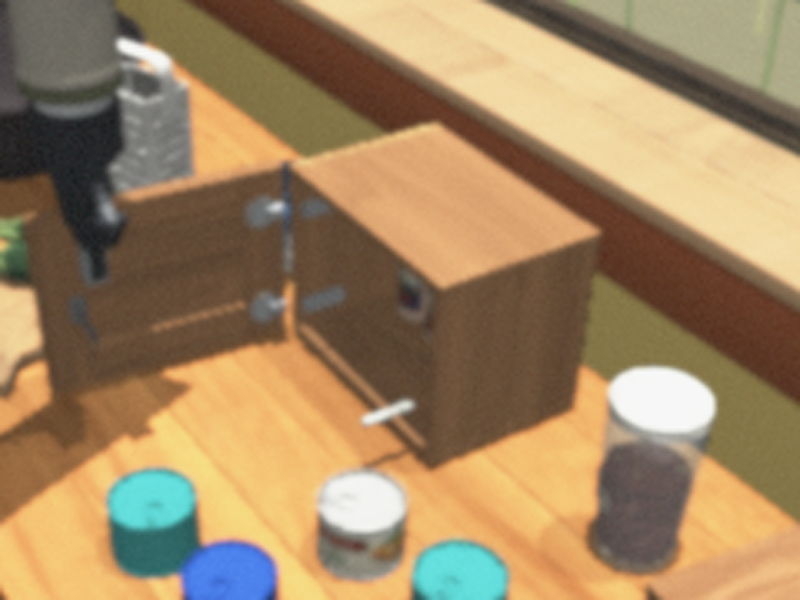

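The scene crop shows the door wide open, with its top edge running from about (30,215) to (285,165) and the fingers on its inner face. The tin stands clear at (362,520). The 22 N suggests the stop. I'll back off and measure the angle.

Request:
arm_command(
  plan=[
    {"dp": [0,-10,0],"spin": 0},
    {"dp": [0,-40,0],"spin": 0},
    {"dp": [0,-40,-10],"spin": 0},
    {"dp": [0,0,-45],"spin": 0},
    {"dp": [0,0,-45],"spin": 0},
  ],
)

```text
clock: 12.15
position: [0.4473, 0.0345, 0.4224]
ee_rot: [0.015, 1.0, -0.0, -0.001]
ft_force: [0.8, 1.8, -0.3]
grip_width: 0.002
grasp_force: 0.0
```

Request:
arm_command(
  plan=[
    {"dp": [0,-45,0],"spin": 0},
    {"dp": [0,-45,0],"spin": 0},
    {"dp": [0,-45,0],"spin": 0},
    {"dp": [0,0,0],"spin": 0},
    {"dp": [0,0,0],"spin": 0},
  ],
)

```text
clock: 12.65
position: [0.4438, -0.0998, 0.4217]
ee_rot: [0.015, 1.0, 0.0, 0.0]
ft_force: [0.5, 0.6, 0.4]
grip_width: 0.0
grasp_force: 0.0
```

Run:
```python
from h import *
i=viewer.camera("top"); j=viewer.camera("scene")
for t in("tin_center","door_edge"):
  for d in finder.find_in("top",t)[:4]: print(t,np.array(d["position"]),round(d["score"],2))
a=cv2.resize(i[110:230,160:320],(800,600),interpolation=cv2.INTER_CUBIC)
b=cv2.resize(j[120:225,150:290],(800,600),interpolation=cv2.INTER_CUBIC)
cv2.imwrite("pics/t5.png",a);cv2.imwrite("pics/s5.png",b); print(manip.get_obs()["position"],manip.get_obs()["ft_force"])
```

```text
tin_center [ 0.5469 -0.2675  0.0562] 0.92
tin_center [ 0.4067 -0.1769  0.056 ] 0.88
tin_center [ 0.529  -0.1773  0.0547] 0.72
door_edge [0.5062 0.1513 0.1337] 0.77
[ 0.4441 -0.0975  0.4216] [0.8921 1.141  1.0842]
```

View pics/s5.png

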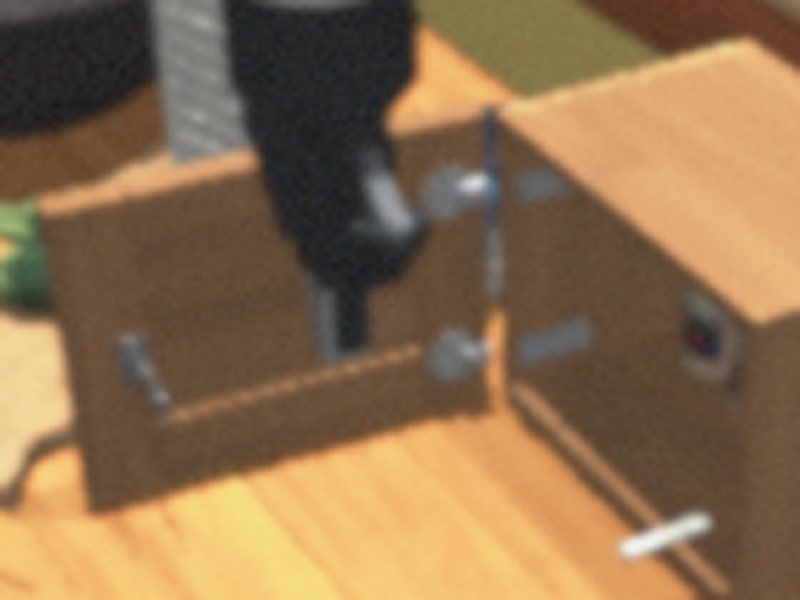

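The picture shows the door's back face spanning (45,212) to (490,118) at the top and (95,512) to (485,410) at the bottom, with nothing touching it.

Run:
```python
from h import *
s=800/140
P={n:ray("scene",(150+u/s,120+v/s),z)[:2] for n,u,v,z in[("Et",45,212,.2),("Ht",490,118,.2),("Eb",95,512,.01),("Hb",485,410,.01),("CR",760,322,.2),("CL",503,107,.2),("CbL",512,398,.01)]}
for k in P: print(k,P[k])
ang=lambda a,b:np.arctan2(*(P[a]-P[b])[::-1])
f=ang("CR","CL")
for a,b in(("Et","Ht"),("Eb","Hb")): print("door",(f-ang(a,b))%(2*np.pi),"vs yaw fit",(-np.pi/2-.0245-ang(a,b))%(2*np.pi))
h=np.array([.6512,.1304]); print([np.arctan2(*-(P[k]-h)) -.0245 for k in("Et","Eb")])
```

```text
Et [0.4085 0.159 ]
Ht [0.6517 0.1229]
Eb [0.4081 0.1527]
Hb [0.6414 0.1185]
CR [ 0.653  -0.1202]
CL [0.6645 0.13  ]
CbL [0.6614 0.1203]
door 1.6723839292542202 vs yaw fit 1.693721821948067
door 1.6708743753851012 vs yaw fit 1.692212268078948
[np.float64(1.6637252293610465), np.float64(1.6379219032033163)]
```

View pics/t5.png

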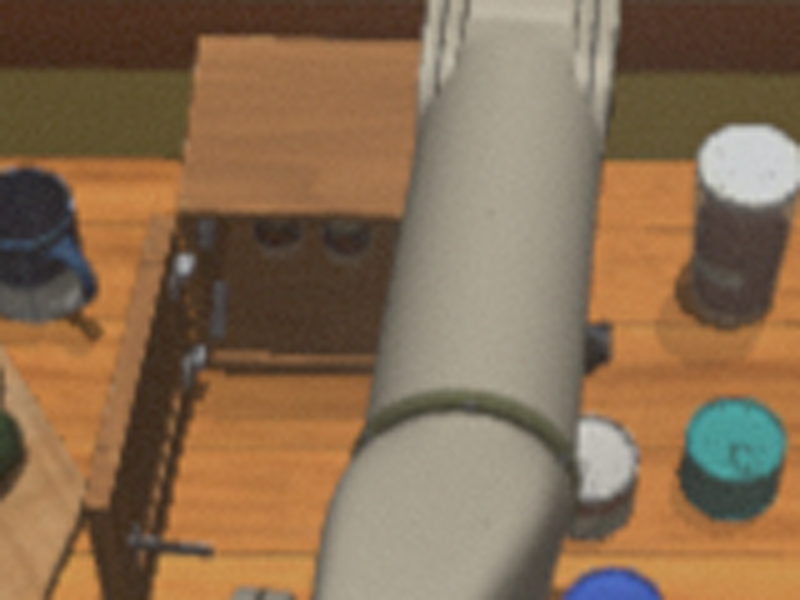

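The top picture shows the door past square: its edge runs from (95,500) to (165,215). The tin is upright at (600,460), and the mug and jar are where they were. The measured angle is about 1.65, which is the stop, and the arm is clear.

```bash
python3 -c "
from h import *
print(manip.hand_in())"
```

```text
the job is handed in; nothing more can be done
None
```

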